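Set washed printing blocks and rinse pots to dry

ROBOT

A 6-joint arm with a two-finger parallel gripper is mounted at the origin on the work surface. World frame = base frame: x ahead of the robot, y to its left, z up, the work surface at z = 0. Lengths are in mm, angles in rad, forces in N, time in s.
With the tool pointing down it reaches from about 350 to 875 mm from the base axis. Payload 15.5 kg.
Tool frame: the origin (TCP) lies on the centre line of the jaws, within the pads' length; the fingertips stand 19 mm ahead of it and the grasp point (between the pads) is the TCP; z points along the fingers, y is the direction in which the jaws open and shut (so a half turn about z gives the same grasp; the last joint's range is limited). The gripper opens to 85 mm and grips with 20 to 120 N. Pads are 22 mm wide; open, the fingers measure 114 mm over their backs; the gripper's body (76 mm by 85 mm) begins 54 mm behind the grasp point. The pads swing forward as they close: fully open they stand 13 mm farther back than shut.
Start: joints at [-1.367, 0.494, 1.345, -0, 1.302, -0.096], TCP at [183.985, -597.308, 250.277] pointing down, gripper open.
Joint ranges: [-2.91, 2.91], [-0.82, 2.16], [0.22, 2.67], [-1.22, 4.37], [0.12, 2.79], [-3.08, 3.08]. Speed limits (rad/s): [1.89, 1.89, 2.57, 3.01, 3.01, 3.01].

INTERFACE

Orientations are given as a unit quaternion [x, y, z, w].
In Python, from plant import bot gives the robot as it stands. Calls block until the motion is done:
- bot.move_pose(position, orientation): joint-space move of the TCP to a pose.
- bot.line_to(position, frame=None, feed=150, force_limit=None): straight line of the TCP; frame=None keeps the orientation; feed is the mean speed in mm/s. With force_limit (N) it stops when the force on the tool has changed by that much, and returns True; else False.
- bot.move_joints(angles): joint-space move.
- bot.move_gripper(opening, grip_force=None): finger opening in mm; grip_force is the grip in N (None keeps the last); returns when the fingers have stopped.
- bot.dwell(seconds).
- bot.solve_ik(position, orientation): joint angles nearest the present ones, or None.
- bot.observe(): the state.
- bot.read_camera(name): name is "scene" or "top" or "wrist"; returns a dict with "frame" (480x640x3 uint8, red, green, blue), "z_map" (480x640 float32, mm along the optical axis (not along the pixel's ray), 0 where there is no reading), "K" (3x3 intrinsics, pixels), "R" (3x3) and "t" (3): a world point X has camera coordinates R X + t. Camera axes: x right, y down, z forward; pixel columns grow to the right and rows downward; lengths in mm; the calibration is good to about 2 mm. A picture is of the moment at which its call begins.
A pose or a line that the arm cannot do raises bot.PlanningError and nothing moves.
- bot.job_done(): hands the job in, once; it reports no verdict.
The state is a dict: "time_s": time; "joint_pos": joint angles; "dq": joint speeds; "tau": joint torques, N m; "ee_pos": TCP position; "eef_rot": TCP orientation; "contact_force": force on the tool from outside, world axes, zero at the start; "wrist_torque": the same for the moment, N m; "opening": finger opening in mm.
Only numpy, scipy, OpenCV 4.12 (cv2) and the standard library are available. Lean on these libraries where they do the work, as an engineer would, in place of code of your own. Each camera call takes 0.05 s, during which the arm holds its last target.

TASK

The printing tools have been washed: set every printing block that is there, handle up, fully home in the pocket of its own shape and size in the drying tray, and put each rinse pot upside down over a peg of the drying rack, its rim down on the board. Only when everything is in place, push the blower's switch lever all the way over to on; leave the tape rolls and the paint jar where they are.

Things in the scene. Friction and masses are not known exactly. Their poses are not given: they have to be found in the camera images.
- block_big_round: Loose printing block, 90 g: pale wooden base a disc 64 mm across, 18 mm thick with a rubber print face below, and a round dark wooden knob 26 mm across standing 30 mm up from the middle of the base (top 48 mm above the underside). Origin: centre of the underside; z up through the handle. Starts print face down. May be absent.
- block_small_round: Loose printing block, 90 g: pale wooden base a disc 44 mm across, 18 mm thick with a rubber print face below, and a round dark wooden knob 26 mm across standing 30 mm up from the middle of the base (top 48 mm above the underside). Origin: centre of the underside; z up through the handle. Starts print face down. May be absent.
- block_square: Loose printing block, 90 g: pale wooden base a 54 mm square, 18 mm thick with a rubber print face below, and a dark wooden bar handle 22 mm (x) by 44 mm (y) standing 30 mm up from the middle of the base (top 48 mm above the underside). Origin: centre of the underside; z up through the handle. Starts print face down. May be absent.
- block_oblong: Loose printing block, 90 g: pale wooden base an oblong 40 mm (along its x) by 74 mm (along its y), 18 mm thick with a rubber print face below, and a dark wooden bar handle 22 mm (x) by 44 mm (y) standing 30 mm up from the middle of the base (top 48 mm above the underside). Origin: centre of the underside; z up through the handle. Starts print face down. May be absent.
- nest_big_round: Fixed grey tile 100 x 100 x 16 mm in the steel tray, with a pocket in its middle for block_big_round (a disc 64 mm across, plus 3 mm play, axes as the block's), 12 mm deep. Origin: centre of the tile's underside, 8 mm above the table; pocket floor 4 mm, mouth 16 mm above the origin. The four nests lie two by two in any order.
- nest_small_round: Fixed grey tile 100 x 100 x 16 mm in the steel tray, with a pocket in its middle for block_small_round (a disc 44 mm across, plus 3 mm play, axes as the block's), 12 mm deep. Origin: centre of the tile's underside, 8 mm above the table; pocket floor 4 mm, mouth 16 mm above the origin. The four nests lie two by two in any order.
- nest_square: Fixed grey tile 100 x 100 x 16 mm in the steel tray, with a pocket in its middle for block_square (a 54 mm square, plus 3 mm play, axes as the block's), 12 mm deep. Origin: centre of the tile's underside, 8 mm above the table; pocket floor 4 mm, mouth 16 mm above the origin. The four nests lie two by two in any order.
- nest_oblong: Fixed grey tile 100 x 100 x 16 mm in the steel tray, with a pocket in its middle for block_oblong (an oblong 40 mm (along its x) by 74 mm (along its y), plus 3 mm play, axes as the block's), 12 mm deep. Origin: centre of the tile's underside, 8 mm above the table; pocket floor 4 mm, mouth 16 mm above the origin. The four nests lie two by two in any order.
- tray: Fixed steel drying tray, 220 x 220 mm, 20 mm high rim, that carries the four nests. Origin: centre of the underside, on the table.
- pot_a: Loose white square rinse pot, open at one end, 70 g: outside 56 x 56 mm, 80 mm long, walls and bottom 3 mm. Origin: the centre of the pot (40 mm from either end); z points along the pot towards its open mouth. Starts lying on one of its flat sides on the table.
- pot_b: Loose white square rinse pot, open at one end, 70 g: outside 56 x 56 mm, 80 mm long, walls and bottom 3 mm. Origin: the centre of the pot (40 mm from either end); z points along the pot towards its open mouth. Starts lying on one of its flat sides on the table.
- peg_1 (a point): Foot of an upright drying peg (20 mm thick, 50 mm tall) on the fixed wooden rack, at the level of the board's top, 12 mm above the table. The board is 110 mm (x) by 240 mm (y), the two pegs 130 mm apart along its y. z up. A pot inverted over a peg rests with its rim on the board.
- peg_2 (a point): Foot of an upright drying peg (20 mm thick, 50 mm tall) on the fixed wooden rack, at the level of the board's top, 12 mm above the table. The board is 110 mm (x) by 240 mm (y), the two pegs 130 mm apart along its y. z up. A pot inverted over a peg rests with its rim on the board.
- switch (a joint): Switch lever of the blower, 0 = off (leaning towards the robot, about -x), 1.0 rad = fully on (leaning away, +x); the hinge lies along the blower's y; it stays where it is left.
- switch_tip (a point): Tip of the switch lever, a steel toggle 50 mm long on a black block on the low front step of the blower.
- blower: Fixed grey bench blower: housing 120 x 240 x 90 mm high behind a 20 mm high front step. Origin on the table 10 mm behind the housing's front face (the front face is at x = -10 mm of this frame); x points away from the robot, to the back. The switch stands on the step, 55 mm in front of the origin.
- tape_wide: Bystander: roll of wide grey tape lying flat, 90 mm across, 48 mm high. Origin: centre of the underside.
- tape_narrow: Bystander: roll of narrow tape lying flat, 56 mm across, 24 mm high. Origin: centre of the underside.
- paint_jar: Bystander: closed paint jar, 68 mm across, 100 mm tall, standing. Origin: centre of the underside.
Not all that is in view belongs to the job. What is shaped like the block_square but green or purple is not meant. What is shaped like the pot_a but turquoise is not meant.

How it is judged:
By the outcome, as a careful person would: the job done as asked, in the order asked, and still so for the second after the job is handed in, with the robot touching nothing.
Of block_big_round, block_small_round, block_square, block_oblong only 3 to 4 are there at a start; the rules pass over those that are not, and their reading is None.
At some moment in a run one of block_big_round, block_small_round, block_square, block_oblong, pot_a, pot_b may be knocked a few centimetres aside while the robot is not near it.
It also fails if it takes over 208 s, if anything falls off the work surface, if the arm or the gripper's body presses on something with over 40 N, if the wrist force passes 120 N, or if a joint passes its speed limit or range.

## Working session

There is one attempt and no reset: what is moved stays moved. The work goes in short steps, each a Python script; the robot and the scene stay as the last script left them, time stands still between calls to the robot, and variables do not carry over. Pictures are saved under pics/ and viewed, and the job is handed in when it is done.

```bash
ls; mkdir -p pics
python3 - <<'E'
from plant import bot
import cv2,numpy as np
print(bot.observe())
for n in ["scene","top","wrist"]:
    c=bot.read_camera(n); cv2.imwrite(f"pics/{n}0.png",c["frame"][:,:,::-1]); np.savez(f"{n}0.npz",**c)
    print(n,c["K"].tolist(),np.round(c["R"],3).tolist(),c["t"].tolist(),(c["z_map"]>0).mean())
E
```

```text
pics
{'time_s': 0.0, 'joint_pos': array([-1.36749308e+00,  4.94201714e-01,  1.34613819e+00,  1.95781127e-05,
        1.30252465e+00, -9.55115958e-02]), 'dq': array([ 0.00119136,  0.00101126, -0.00077555,  0.00175618,  0.00107672,
       -0.00110752]), 'tau': array([-4.92865729e-04, -8.82167816e+01, -3.83873284e+01, -1.76053254e-04,
        9.89778433e-03, -7.18725755e-05]), 'ee_pos': array([ 183.92367316, -596.96098457,  249.68633678]), 'eef_rot': array([ 9.88859645e-01,  1.48849579e-01, -2.48348515e-05, -6.35533928e-04]), 'contact_force': array([-0.73828982, -0.74626218, -0.15621561]), 'wrist_torque': array([-0.01885169, -0.0076516 ,  0.01191362]), 'opening': 85.23205398738143}
scene [[524.8750157949562, 0.0, 319.71182457696085], [0.0, 524.8750157949562, 240.44918334310182], [0.0, 0.0, 1.0]] [[0.533, 0.846, 0.01], [0.584, -0.36, -0.727], [-0.612, 0.394, -0.686]] [-238.48451730366614, -268.83020342238746, 1708.7953214189229] 0.9959440104166667
top [[614.4892665265761, 0.0, 316.1057132413529], [0.0, 614.4892665265761, 237.75402379044593], [0.0, 0.0, 1.0]] [[-0.008, -1.0, -0.007], [-0.997, 0.009, -0.077], [0.077, 0.006, -0.997]] [-41.607139793702004, 554.9436491320625, 1450.7457897309043] 0.9960872395833333
wrist [[354.4325524048316, 0.0, 316.9675217781904], [0.0, 354.4325524048316, 237.52935315337604], [0.0, 0.0, 1.0]] [[0.295, -0.956, -0.001], [-0.911, -0.281, 0.302], [-0.289, -0.088, -0.953]] [-623.779464088446, -40.036105090781994, 378.7609224180755] 0.9960514322916667
```

View pics/top0.png

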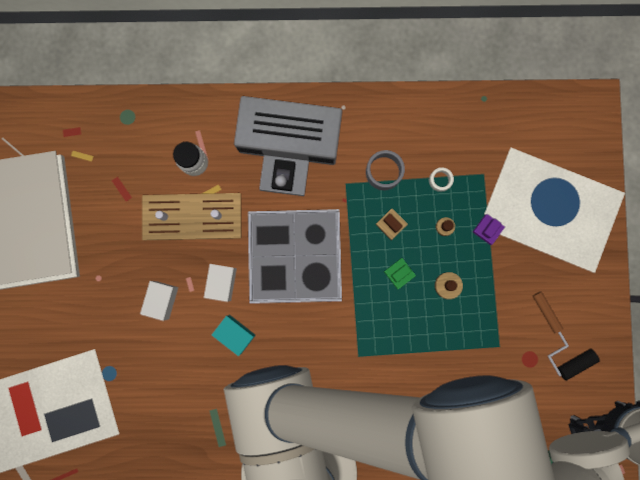

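View pics/scene0.png

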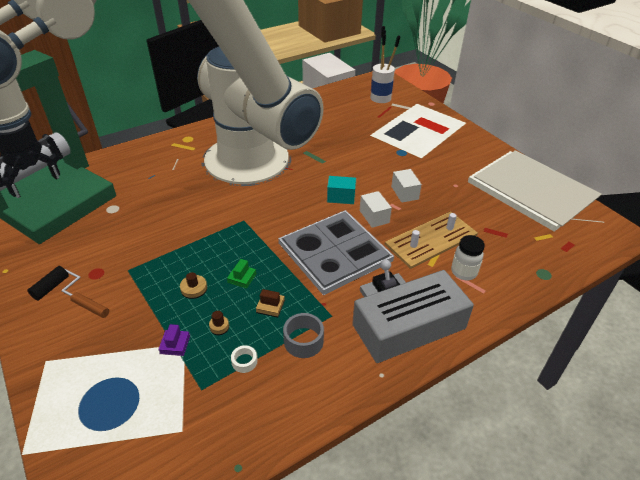

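Run:
```python
import cv2
t=cv2.imread("pics/top0.png");s=cv2.imread("pics/scene0.png")
a=cv2.resize(t[140:350,130:340],None,fx=2.8,fy=2.8,interpolation=cv2.INTER_CUBIC)
b=cv2.resize(t[140:350,345:515],None,fx=2.8,fy=2.8,interpolation=cv2.INTER_CUBIC)
cv2.imwrite("pics/t0a.png",a);cv2.imwrite("pics/t0b.png",b)
cv2.imwrite("pics/s0a.png",cv2.resize(s[160:360,130:330],None,fx=2.8,fy=2.8,interpolation=cv2.INTER_CUBIC))
cv2.imwrite("pics/s0b.png",cv2.resize(s[160:360,280:500],None,fx=2.8,fy=2.8,interpolation=cv2.INTER_CUBIC))
```

```text
(no output)
```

View pics/t0a.png

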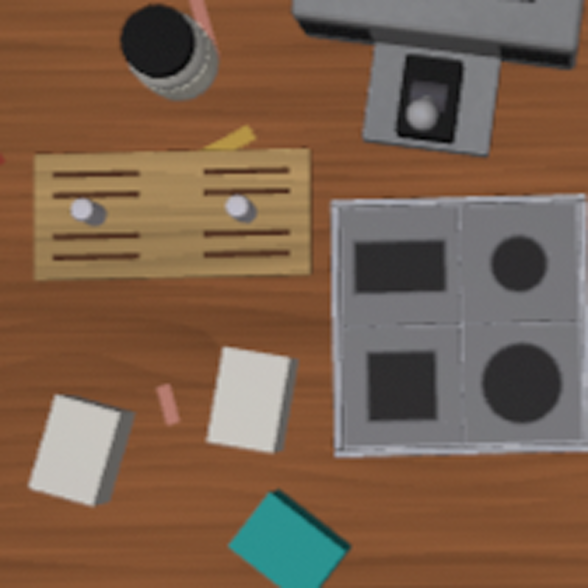

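View pics/t0b.png

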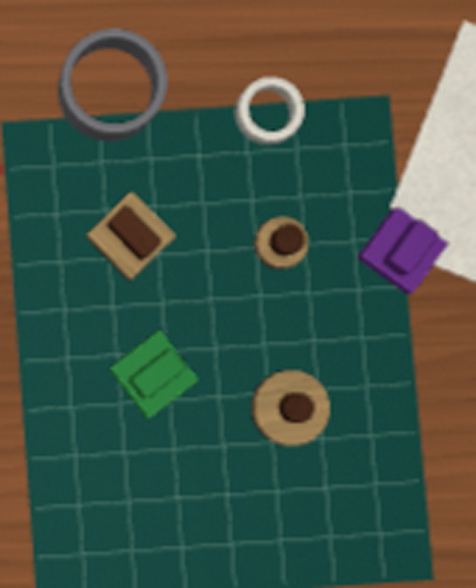

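View pics/s0b.png

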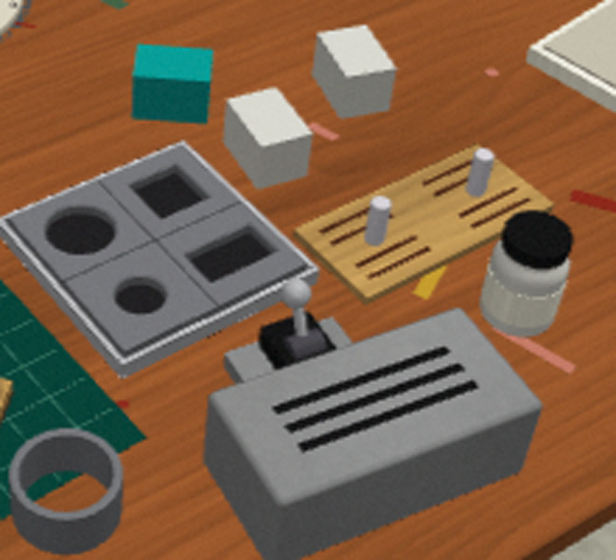

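View pics/s0a.png

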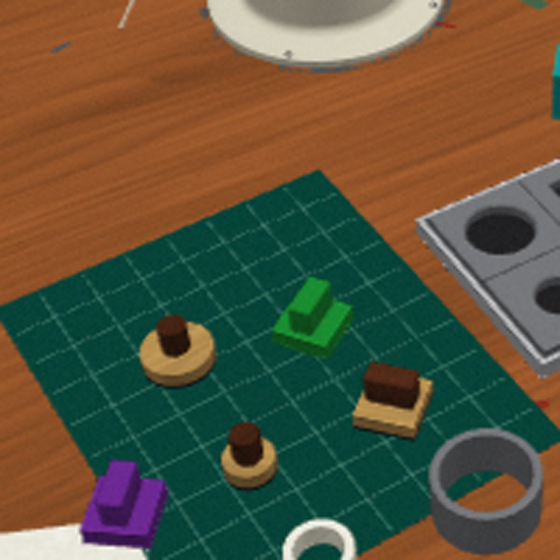

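```bash
cat > h.py <<'E'
import numpy as np,cv2
def world(c):
    z=c["z_map"]; K=c["K"]; v,u=np.mgrid[0:z.shape[0],0:z.shape[1]]
    P=np.stack([(u-K[0,2])/K[0,0]*z,(v-K[1,2])/K[1,1]*z,z],-1)
    W=(P-c["t"])@c["R"]   # R^T (P-t)
    W[z<=0]=np.nan
    return W
def ray(c,uv,zp):
    uv=np.atleast_2d(uv).astype(float);K=c["K"]
    d=np.stack([(uv[:,0]-K[0,2])/K[0,0],(uv[:,1]-K[1,2])/K[1,1],np.ones(len(uv))],-1)@c["R"]
    o=-c["R"].T@c["t"]; s=(zp-o[2])/d[:,2]
    return (o+d*s[:,None])[:,:2]
E
python3 - <<'E'
from h import *
c=dict(np.load("top0.npz")); W=world(c); z=W[...,2]
print("table z",np.nanmedian(z[360:420,150:200]),np.nanstd(z[360:420,150:200]),"mat",np.nanmedian(z[300:340,370:420]))
m=((z>9)).astype(np.uint8); m[350:]=0; m[:90]=0
n,l,s,ce=cv2.connectedComponentsWithStats(m)
for i in range(1,n):
    if s[i,4]<60: continue
    P=W[l==i]; top=np.percentile(P[:,2],97)
    print(i,s[i].tolist(),ce[i].round(1), "xy mean",P[:,:2].mean(0).round(1),"top",top.round(1),"min/max",P[:,:2].min(0).round(),P[:,:2].max(0).round())
E
```

```text
table z -0.14888775665827608 3.2064018142447104 mat 0.5609765991383319
22 [234, 96, 109, 100, 7407] [287.2 139.3] xy mean [781.2  18.9] top 95.8 min/max [ 659. -110.] [882. 143.]
112 [173, 141, 35, 35, 870] [190.2 157.9] xy mean [738.1 243.6] top 105.0 min/max [710. 216.] [775. 281.]
132 [0, 151, 79, 138, 9065] [ 34.8 220.9] xy mean [601.5 629.7] top 29.7 min/max [441. 527.] [772. 720.]
133 [366, 150, 39, 40, 575] [385.4 168.8] xy mean [ 716.4 -212.9] top 52.9 min/max [ 671. -257.] [ 761. -168.]
165 [429, 167, 25, 24, 263] [441.6 178.6] xy mean [ 694.8 -349.9] top 29.4 min/max [ 667. -379.] [ 723. -322.]
212 [142, 193, 100, 47, 3730] [191.1 216. ] xy mean [610.6 255.1] top 55.6 min/max [555. 134.] [667. 376.]
250 [248, 209, 94, 94, 7855] [294.6 255.5] xy mean [512.7   5.3] top 29.3 min/max [ 402. -105.] [625. 117.]
251 [377, 208, 31, 32, 514] [391.9 223.5] xy mean [ 586.4 -227.6] top 52.2 min/max [ 551. -265.] [ 625. -192.]
262 [474, 214, 32, 31, 537] [489.3 228.6] xy mean [ 572.2 -459. ] top 51.6 min/max [ 536. -500.] [ 609. -425.]
268 [437, 217, 19, 19, 271] [445.7 225.8] xy mean [ 579.6 -355.2] top 52.2 min/max [ 559. -380.] [ 602. -337.]
356 [385, 258, 31, 31, 524] [400.  272.9] xy mean [ 468.7 -244.6] top 52.0 min/max [ 433. -282.] [ 504. -211.]
371 [204, 264, 33, 37, 916] [219.9 282.2] xy mean [450.1 178.6] top 61.6 min/max [408. 147.] [493. 216.]
389 [436, 272, 27, 27, 577] [449. 285.] xy mean [ 439.2 -361.1] top 50.4 min/max [ 408. -395.] [ 470. -330.]
396 [141, 281, 37, 40, 1011] [158.7 300.1] xy mean [409.7 321.5] top 61.6 min/max [364. 287.] [455. 363.]
414 [533, 291, 36, 59, 526] [549.7 315.6] xy mean [ 365.3 -595.7] top 34.0 min/max [ 286. -640.] [ 423. -560.]
461 [212, 315, 44, 35, 902] [233.1 333.8] xy mean [330.7 147.5] top 61.2 min/max [294. 101.] [374. 196.]
```

View pics/wrist0.png

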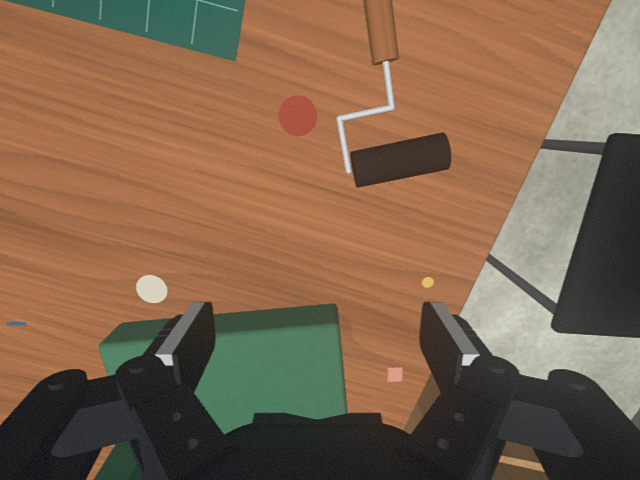

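```bash
cat >> h.py <<'E'
from scipy.spatial.transform import Rotation as Ro
def down(yaw):
    # tool z down, tool x at azimuth yaw
    c,s=np.cos(yaw),np.sin(yaw)
    return Ro.from_matrix(np.array([[c,s,0],[s,-c,0],[0,0,-1.]])).as_quat()
E
python3 - <<'E'
from h import *
from plant import bot
w=dict(np.load("wrist0.npz")); o=bot.observe()
R=Ro.from_quat(o["eef_rot"]).as_matrix()
C=-w["R"].T@w["t"]; print("cam in tool",R.T@(C-o["ee_pos"])); print((w["R"]@R).round(3)); print("tool R",R.round(3))
for p in [(512,5),(586,-228),(580,-355),(439,-361)]:
  for yaw in (-np.pi/2,0,np.pi/2,):
    q=bot.solve_ik([p[0],p[1],250],down(yaw)); print(p,yaw,None if q is None else np.round(q,2))
E
```

```text
cam in tool [  76.6008065    -0.82364406 -122.79098716]
[[ 0.001  1.    -0.   ]
 [-0.953  0.    -0.302]
 [-0.302  0.     0.953]]
tool R [[ 0.956  0.294 -0.   ]
 [ 0.294 -0.956  0.001]
 [ 0.    -0.001 -1.   ]]
(512, 5) -1.5707963267948966 [-0.11  0.34  1.62 -0.    1.19  3.03]
(512, 5) 0 [-0.11  0.34  1.62 -0.    1.19  1.46]
(512, 5) 1.5707963267948966 [-0.11  0.34  1.62 -0.    1.19 -0.11]
(586, -228) -1.5707963267948966 [-0.47  0.5   1.34 -0.    1.31  2.68]
(586, -228) 0 [-0.47  0.5   1.34 -0.    1.31  1.1 ]
(586, -228) 1.5707963267948966 [-0.47  0.5   1.34 -0.    1.31 -0.47]
(580, -355) -1.5707963267948966 [-0.64  0.57  1.2  -0.    1.37  2.5 ]
(580, -355) 0 [-0.64  0.57  1.2  -0.    1.37  0.93]
(580, -355) 1.5707963267948966 [-0.64  0.57  1.2  -0.    1.37 -0.64]
(439, -361) -1.5707963267948966 [-0.79  0.41  1.49 -0.    1.24  2.35]
(439, -361) 0 [-0.79  0.41  1.49 -0.    1.24  0.78]
(439, -361) 1.5707963267948966 [-0.79  0.41  1.49 -0.    1.24 -0.79]
```

Run:
```python
from h import *
from plant import bot
def snap(tag):
    c=bot.read_camera("wrist"); cv2.imwrite(f"pics/{tag}.png",c["frame"][:,:,::-1]); np.savez(f"{tag}.npz",**c)
bot.move_pose([530,-290,250],down(0)); print(bot.observe()["time_s"]); snap("wA")
bot.move_pose([540,5,250],down(0)); print(bot.observe()["time_s"]); snap("wB")
bot.move_pose([540,230,270],down(0)); print(bot.observe()["time_s"]); snap("wC")
c=bot.read_camera("top"); cv2.imwrite(f"pics/top1.png",c["frame"][:,:,::-1]); np.savez(f"top1.npz",**c)
```

```text
1.8417
3.025
3.975
```

View pics/wA.png

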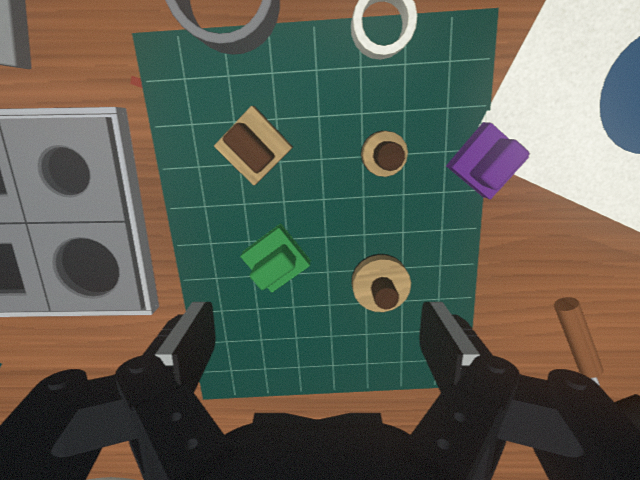

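View pics/wB.png

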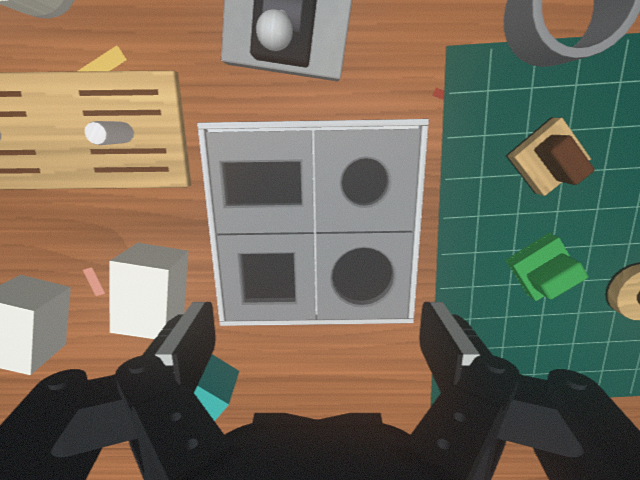

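View pics/wC.png

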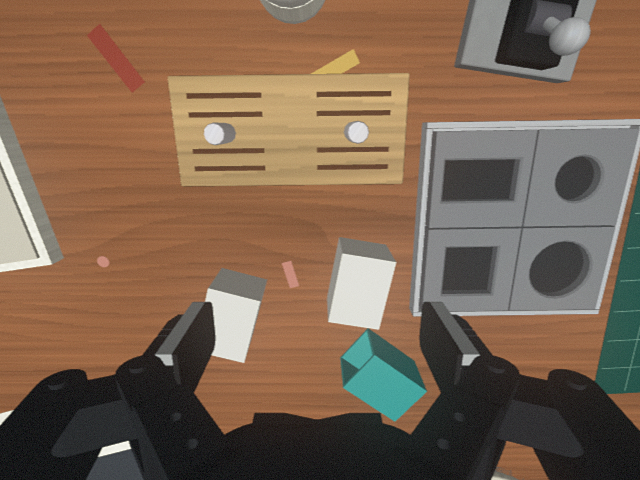

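View pics/top1.png

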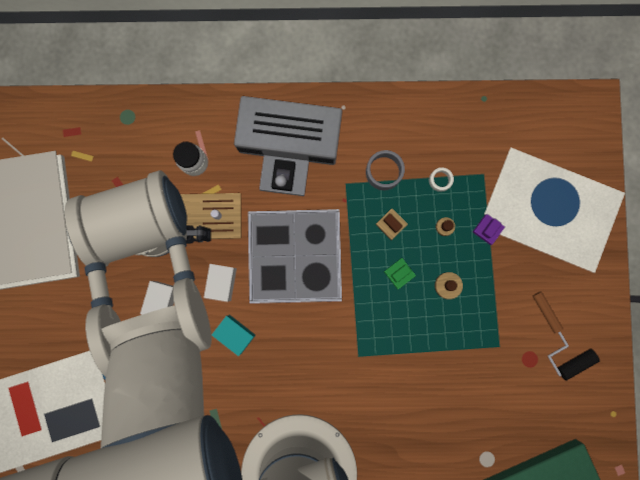

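```bash
cat > meas.py <<'E'
from h import *
def comps(m,lo,hi):
    n,l,s,ce=cv2.connectedComponentsWithStats(m.astype(np.uint8))
    return [(l==i) for i in range(1,n) if lo<s[i,4]<hi]
def cont(m):
    cs,_=cv2.findContours(m.astype(np.uint8),cv2.RETR_EXTERNAL,cv2.CHAIN_APPROX_NONE)
    return max(cs,key=len)[:,0,:]
def rects(c,mask,zp,lo,hi):
    for m in comps(mask,lo,hi):
        p=ray(c,cont(m),zp).astype(np.float32)
        (x,y),(w,h),a=cv2.minAreaRect(p); u=np.argwhere(m).mean(0)[::-1]
        # area centroid in world
        M=cv2.moments(p.reshape(-1,1,2)); cx,cy=M["m10"]/M["m00"],M["m01"]/M["m00"]
        print("px",u.round(),"rect c",round(x,1),round(y,1),"wh",round(w,1),round(h,1),"ang",round(a,1),"cent",round(cx,1),round(cy,1))
E
python3 - <<'E'
from meas import *
for n in ["wB","wC","top1"]:
    c=dict(np.load(n+".npz")); f=c["frame"].astype(int); mx=f.max(2); sat=mx-f.min(2)
    W=world(c)
    dark=(mx<75)&(sat<20)&(W[...,0]>410)&(W[...,0]<610)&(abs(W[...,1]-5)<105)
    print("pockets",n); rects(c,dark,24,150,9000)
for n in ["wA","wB","top1"]:
    c=dict(np.load(n+".npz")); f=c["frame"].astype(int); mx=f.max(2);W=world(c)
    k=(mx<110)&(f[...,0]>f[...,2]+15)&(f[...,0]>f[...,1]+8)&(W[...,2]>35)&(W[...,2]<65)&(W[...,1]<-150)&(W[...,1]>-420)
    print("knobs",n); rects(c,k,49,20,4000)
E
```

```text
pockets wB
px [364. 182.] rect c 564.2 -42.0 wh 42.4 42.9 ang 12.7 cent 563.9 -41.9
px [270. 185.] rect c 562.7 57.0 wh 72.0 40.4 ang 90.0 cent 560.7 50.4
px [362. 274.] rect c 465.0 -43.4 wh 60.9 60.4 ang 67.6 cent 464.9 -43.6
px [269. 275.] rect c 462.9 56.0 wh 51.5 53.3 ang 1.2 cent 463.1 55.9
pockets wC
px [574. 178.] rect c 564.4 -38.0 wh 42.9 37.6 ang 11.9 cent 564.4 -37.8
px [477. 179.] rect c 562.2 62.4 wh 41.5 70.6 ang 0.7 cent 562.7 62.4
px [556. 267.] rect c 464.1 -39.4 wh 58.0 59.8 ang 28.8 cent 464.2 -39.3
px [467. 268.] rect c 461.3 60.5 wh 54.8 51.1 ang 0.3 cent 462.7 60.5
pockets top1
px [315. 234.] rect c 564.6 -43.9 wh 43.1 45.6 ang 89.5 cent 563.8 -43.6
px [273. 235.] rect c 562.0 57.9 wh 74.3 43.2 ang 89.7 cent 562.4 57.9
px [316. 276.] rect c 462.0 -44.2 wh 64.3 64.1 ang 89.5 cent 462.2 -45.2
px [273. 277.] rect c 460.4 57.0 wh 57.4 54.6 ang 89.5 cent 460.5 56.3
knobs wA
px [247. 148.] rect c 587.3 -228.8 wh 42.8 22.1 ang 43.4 cent 586.7 -228.6
px [390. 156.] rect c 579.8 -355.4 wh 25.3 24.5 ang 64.9 cent 579.5 -356.0
px [385. 297.] rect c 440.7 -358.7 wh 28.5 24.6 ang 60.0 cent 440.4 -359.3
knobs wB
px [568. 159.] rect c 587.1 -220.8 wh 48.6 25.4 ang 43.6 cent 587.2 -221.1
knobs top1
px [393. 222.] rect c 586.8 -227.8 wh 41.6 21.8 ang 44.1 cent 586.9 -227.7
px [448. 225.] rect c 579.7 -356.8 wh 23.5 23.7 ang 88.6 cent 580.1 -356.7
px [451. 285.] rect c 439.1 -360.3 wh 23.3 23.4 ang 88.6 cent 439.0 -360.5
```

Run:
```python
from h import *
from plant import bot
def snap(tag):
    c=bot.read_camera("wrist"); cv2.imwrite(f"pics/{tag}.png",c["frame"][:,:,::-1]); np.savez(f"{tag}.npz",**c); print(bot.observe()["ee_pos"],bot.observe()["time_s"])
for t,p in dict(SQ=(460.4,56.7),BR=(462.1,-44.7),SR=(564.2,-43.8)).items():
    bot.move_pose([*p,180],down(0)); bot.dwell(.2);snap("p"+t)
fs=[cv2.imread(f"pics/p{t}.png")[60:300,190:440] for t in ("SQ","BR","SR")]
cv2.imwrite("pics/pz.png",np.hstack(fs))
```

```text
[461.111791    57.39334195 180.28639831] 5.175
[462.1513784  -43.84099656 180.01498674] 5.9167
[563.40878053 -43.68167348 180.17216498] 6.6583
```

View pics/pz.png

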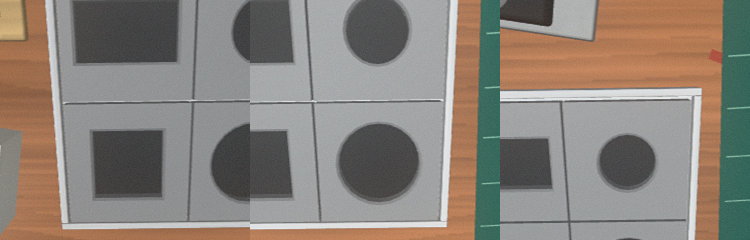

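Run:
```python
from meas import *
for t in ("SQ","BR","SR"):
    c=dict(np.load(f"p{t}.npz")); g=c["frame"].astype(int).max(2)
    m0=g[160,250:390]; print(t,g[110:220,317].tolist()[::2]); 
    print(g[160,255:380].tolist()[::2])
```

```text
SQ [67, 69, 67, 70, 69, 67, 94, 125, 152, 152, 148, 151, 150, 149, 149, 146, 152, 152, 151, 149, 153, 153, 151, 148, 148, 150, 91, 151, 151, 152, 147, 150, 147, 150, 145, 153, 148, 147, 147, 139, 104, 64, 63, 69, 64, 67, 64, 66, 63, 68, 62, 65, 63, 67, 70]
[148, 148, 151, 152, 154, 154, 153, 152, 154, 152, 153, 153, 151, 155, 152, 157, 155, 155, 151, 156, 153, 153, 157, 155, 156, 151, 153, 155, 156, 154, 150, 150, 148, 155, 157, 152, 155, 151, 158, 156, 154, 153, 162, 164, 164, 168, 168, 167, 167, 164, 164, 175, 178, 179, 179, 185, 181, 182, 180, 184, 184, 201, 197]
BR [85, 84, 84, 83, 81, 80, 77, 138, 148, 174, 169, 171, 167, 171, 170, 167, 170, 169, 170, 170, 172, 165, 170, 169, 169, 209, 109, 173, 169, 168, 171, 170, 169, 169, 166, 166, 141, 80, 77, 78, 78, 80, 73, 77, 79, 75, 73, 77, 76, 72, 77, 70, 67, 76, 73]
[174, 175, 191, 187, 188, 188, 192, 191, 196, 190, 194, 206, 212, 210, 209, 206, 209, 207, 214, 208, 212, 229, 230, 228, 231, 231, 230, 227, 189, 191, 205, 209, 206, 203, 205, 203, 205, 166, 168, 169, 167, 167, 170, 168, 162, 167, 153, 131, 135, 134, 132, 134, 136, 131, 132, 118, 110, 106, 107, 108, 106, 107, 125]
SR [182, 187, 184, 178, 180, 183, 188, 186, 195, 195, 196, 191, 190, 187, 178, 164, 177, 188, 193, 124, 227, 225, 215, 187, 227, 92, 166, 165, 163, 159, 164, 171, 166, 169, 166, 162, 168, 164, 164, 161, 162, 156, 122, 69, 75, 74, 76, 73, 77, 78, 74, 80, 77, 74, 71]
[166, 162, 150, 128, 130, 132, 132, 129, 129, 129, 120, 108, 102, 99, 109, 106, 107, 106, 105, 97, 102, 100, 99, 103, 97, 102, 100, 103, 95, 93, 97, 92, 94, 98, 98, 98, 94, 94, 94, 91, 99, 94, 95, 95, 94, 93, 92, 90, 93, 100, 106, 107, 107, 107, 108, 108, 104, 114, 122, 122, 123, 120, 125]
```

```bash
cat >> meas.py <<'E'
def pocket(c,nom,half,zp=24,show=None):
    g=cv2.GaussianBlur(c["frame"].max(2),(3,3),0).astype(float)
    v,u=np.mgrid[0:480,0:640]; xy=ray(c,np.stack([u.ravel(),v.ravel()],1),zp).reshape(480,640,2)
    d=xy-np.array(nom); roi=(np.abs(d).max(2)<46)
    tile=np.percentile(g[roi&(np.abs(d).max(2)>half+5)],60)
    m=roi&(g<tile*0.91)&(np.abs(d).max(2)<half+5)
    m=cv2.morphologyEx(m.astype(np.uint8),cv2.MORPH_OPEN,np.ones((3,3)))
    cm=max(comps(m,200,1e6),key=lambda a:a.sum())
    p=ray(c,cont(cm),zp).astype(np.float32)
    lo,hi=p.min(0),p.max(0); M=cv2.moments(p.reshape(-1,1,2))
    r=cv2.minAreaRect(p)
    return dict(tile=tile,bbc=((lo+hi)/2).round(2),size=(hi-lo).round(1),cent=np.round([M["m10"]/M["m00"],M["m01"]/M["m00"]],2),rect=np.round([*r[0],*r[1],r[2]],1))
E
python3 - <<'E'
from meas import *
N=dict(SQ=((460.4,56.7),28.5),BR=((462.1,-44.7),33.5),SR=((564.2,-43.8),23.5))
for t,(n,h) in N.items():
    for k in ("p"+t,"wB","top1"):
        print(t,k,pocket(dict(np.load(k+".npz")),n,h))
from plant import bot
print(bot.observe()["ee_pos"])
E
```

```text
SQ pSQ {'tile': np.float64(148.0), 'bbc': array([460.03,  57.76], dtype=float32), 'size': array([61.1, 60.8], dtype=float32), 'cent': array([459.88,  57.73]), 'rect': array([459.9,  57.7,  60.6,  60.3,   1. ])}
SQ wB {'tile': np.float64(152.0), 'bbc': array([460.04,  57.38], dtype=float32), 'size': array([60.7, 61. ], dtype=float32), 'cent': array([460.1 ,  57.35]), 'rect': array([460.1,  57.3,  60.8,  60.7,   0.6])}
SQ top1 {'tile': np.float64(118.0), 'bbc': array([460.47,  56.93], dtype=float32), 'size': array([64. , 62.1], dtype=float32), 'cent': array([460.63,  56.89]), 'rect': array([460.5,  56.9,  62. ,  64. ,  89.9])}
BR pBR {'tile': np.float64(166.0), 'bbc': array([461.3 , -44.55], dtype=float32), 'size': array([69.3, 69.6], dtype=float32), 'cent': array([461.34, -44.37]), 'rect': array([ 4.613e+02, -4.450e+01,  6.930e+01,  6.960e+01,  1.000e-01])}
BR wB {'tile': np.float64(152.0), 'bbc': array([461.52, -44.06], dtype=float32), 'size': array([68.7, 68.9], dtype=float32), 'cent': array([461.69, -44.15]), 'rect': array([461.5, -44.1,  68.9,  68.7,  90. ])}
BR top1 {'tile': np.f
[... 164 characters left out ...]
.4,  71.4,  68.9,  89.5])}
SR pSR {'tile': np.float64(162.0), 'bbc': array([563.32, -42.77], dtype=float32), 'size': array([49.8, 49.8], dtype=float32), 'cent': array([563.38, -42.82]), 'rect': array([563.4, -43. ,  49.4,  49.9,  45. ])}
SR wB {'tile': np.float64(155.0), 'bbc': array([562.99, -43.02], dtype=float32), 'size': array([49.2, 49.4], dtype=float32), 'cent': array([563.2 , -42.81]), 'rect': array([563. , -43. ,  49.4,  49.2,  90. ])}
SR top1 {'tile': np.float64(117.0), 'bbc': array([564.59, -42.7 ], dtype=float32), 'size': array([50.5, 50.3], dtype=float32), 'cent': array([564.05, -43.42]), 'rect': array([564.6, -42.7,  50.3,  50.4,  89.5])}
[563.40878053 -43.68167348 180.17216498]
```

```bash
cat >> h.py <<'E'
from plant import bot
def snap(tag,cam="wrist"):
    c=bot.read_camera(cam); cv2.imwrite(f"pics/{tag}.png",c["frame"][:,:,::-1]); np.savez(f"{tag}.npz",**c); return c
def st(msg=""):
    o=bot.observe(); print(msg,"t",round(o["time_s"],2),"p",o["ee_pos"].round(2),"F",np.round(o["contact_force"],1),"op",round(o["opening"],1),flush=True); return o
E
python3 - <<'E'
from h import *
x,y=440.2,-359.6
bot.move_pose([x,y,120],down(0)); bot.move_gripper(60,40)
bot.line_to([x,y,46],feed=120); st("at")
bot.move_gripper(10,40); st("g1")
bot.move_gripper(50); bot.line_to([x,y,75],feed=120); bot.move_pose([x,y,75],down(np.pi/2)); st()
bot.line_to([x,y,46],feed=120); bot.move_gripper(10,40); st("g2")
bot.move_gripper(50); bot.line_to([x,y,180],feed=200); bot.move_pose([x,y,180],down(0)); st(); snap("bBR")
E
```

```text
at t 9.1 p [ 440.43 -359.83   46.46] F [-0.3  0.3 -0.4] op 60.0
g1 t 9.51 p [ 440.5  -359.93   46.82] F [-0.9  1.7  8.7] op 24.6
 t 11.72 p [ 440.08 -359.51   74.7 ] F [ 0.2  0.5 -1.1] op 49.8
g2 t 12.46 p [ 440.43 -359.84   46.85] F [-1.   0.5  6.1] op 24.9
 t 15.1 p [ 440.09 -359.51  179.58] F [-0.3  0.2  1.1] op 50.0
```

View pics/bBR.png

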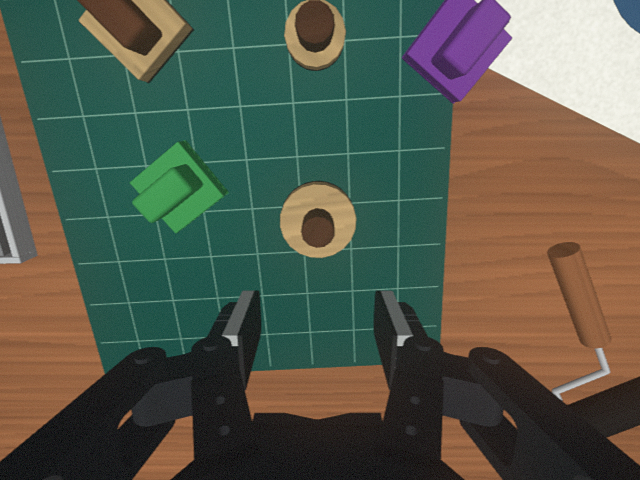

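```bash
cat >> meas.py <<'E'
def base(c,nom,zp=19,r=48):
    f=c["frame"]; hsv=cv2.cvtColor(f,cv2.COLOR_RGB2HSV)
    v,u=np.mgrid[0:480,0:640]; xy=ray(c,np.stack([u.ravel(),v.ravel()],1),zp).reshape(480,640,2)
    roi=np.linalg.norm(xy-np.array(nom),axis=2)<r
    m=roi&(((hsv[...,0]<28)&(hsv[...,1]>50)))
    m=cv2.morphologyEx(m.astype(np.uint8),cv2.MORPH_OPEN,np.ones((3,3)))
    cm=max(comps(m,200,1e6),key=lambda a:a.sum())
    p=ray(c,cont(cm),zp).astype(np.float32); lo,hi=p.min(0),p.max(0); M=cv2.moments(p.reshape(-1,1,2)); r=cv2.minAreaRect(p)
    return dict(bbc=((lo+hi)/2).round(2),size=(hi-lo).round(1),cent=np.round([M["m10"]/M["m00"],M["m01"]/M["m00"]],2),rect=np.round([*r[0],*r[1],r[2]],1))
E
python3 - <<'E'
from meas import *
print(base(dict(np.load("bBR.npz")),(440.2,-359.6)))
E
```

```text
{'bbc': array([ 441.11, -359.44], dtype=float32), 'size': array([64. , 62.4], dtype=float32), 'cent': array([ 441.18, -359.47]), 'rect': array([ 4.411e+02, -3.594e+02,  6.400e+01,  6.240e+01,  1.000e-01])}
```

```bash
cat >> h.py <<'E'
def go(p,feed=150,**k):
    "line with readback correction"
    r=bot.line_to(list(p),feed=feed,**k); return r
def place(px,py,yaw,zhome=58.5):
    bot.move_pose([px,py,110],down(yaw)); o=st("over")
    e=o["ee_pos"][:2]-np.array([px,py]); 
    if np.abs(e).max()>.3: px,py=np.array([px,py])-e; bot.line_to([px,py,100]); st("corr")
    bot.line_to([px,py,76],feed=150)
    r=bot.line_to([px,py,zhome-2.5],feed=40,force_limit=12); o=st(f"down hit={r}")
    return px,py,o
E
python3 - <<'E'
from h import *
x,y=440.2,-359.6
bot.line_to([x,y,47.5],feed=200); bot.move_gripper(10,60); st("grip")
bot.line_to([x,y,110],feed=200); st("lift")
place(461.1,-44.8,0)
E
```

```text
grip t 16.33 p [ 440.71 -360.05   48.94] F [-1.3  2.2 11.9] op 23.9
lift t 16.8 p [ 440.44 -359.83  110.87] F [-1.2  0.3 -2.6] op 23.6
over t 18.0 p [461.56 -45.62 109.86] F [ 0.2 -0.4 -1.2] op 23.8
corr t 18.25 p [460.51 -44.78  99.63] F [ 1.  -0.1 -0.6] op 23.9
down hit=True t 18.98 p [460.85 -44.06  60.05] F [ 0.4  0.  -1.4] op 23.7
```

Run:
```python
from h import *
bot.move_gripper(50); p=bot.observe()["ee_pos"]; bot.line_to([p[0],p[1],180],feed=200); st(); snap("aBR")
# next: small round
x,y=579.7,-356.3
bot.move_pose([x,y,120],down(0)); bot.line_to([x,y,48],feed=150); bot.move_gripper(10,40); st("g1")
bot.move_gripper(50); bot.line_to([x,y,75],feed=150); bot.move_pose([x,y,75],down(np.pi/2))
bot.line_to([x,y,48],feed=120); bot.move_gripper(10,60); st("g2"); bot.line_to([x,y,110],feed=200); st()
place(563.0,-43.4,np.pi/2,zhome=59)
```

```text
t 20.11 p [460.52 -43.96 179.32] F [ 0.5 -0.7 -0.9] op 50.1
g1 t 22.42 p [ 580.33 -356.75   49.33] F [-0.5  0.5  7.3] op 24.4
g2 t 25.3 p [ 580.07 -356.55   48.99] F [-0.2  0.3  6.6] op 24.1
 t 25.76 p [ 579.91 -356.46  110.82] F [-0.2  1.5 -1.6] op 23.3
over t 26.95 p [563.53 -44.41 109.87] F [ 0.2 -0.7 -1. ] op 23.9
corr t 27.2 p [562.24 -43.25  99.38] F [ 0.1  1.2 -1.4] op 23.8
down hit=True t 27.95 p [562.89 -42.47  59.44] F [-0.8  0.5  4.1] op 24.0
```

View pics/aBR.png

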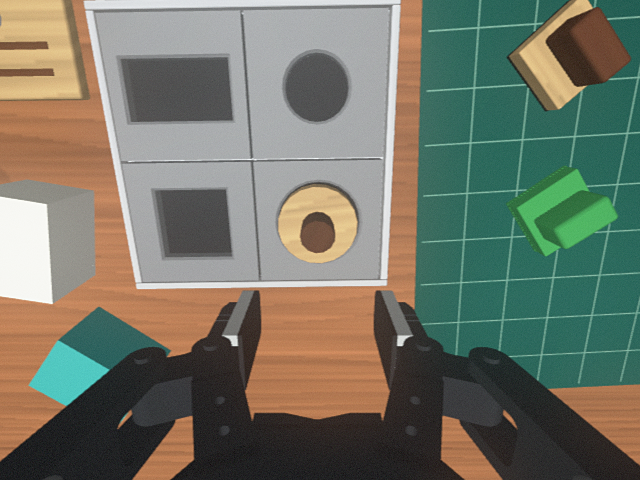

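Run:
```python
from h import *
bot.move_gripper(60); p=bot.observe()["ee_pos"]; bot.line_to([p[0],p[1],150],feed=200); st(); snap("aSR")
x,y=586.9,-228.6; a=np.radians(43.7)
bot.move_pose([x,y,120],down(a-np.pi/2)); bot.line_to([x,y,48],feed=150); bot.move_gripper(20,40); st("g1")
bot.move_gripper(62); bot.line_to([x,y,75],feed=150); bot.move_pose([x,y,75],down(a))
bot.line_to([x,y,48],feed=120); bot.move_gripper(8,60); st("g2"); bot.line_to([x,y,120],feed=200); st()
place(459.8,57.2,np.radians(90.8),zhome=59)
```

```text
t 28.99 p [562.44 -42.41 149.91] F [-0.6 -0.  -0.5] op 59.5
g1 t 31.86 p [ 587.58 -228.92   49.4 ] F [-0.2  1.3  6.4] op 43.2
g2 t 34.8 p [ 587.19 -228.78   48.77] F [-1.6  0.6  6.6] op 20.4
 t 35.31 p [ 586.88 -228.61  120.35] F [-0.5  0.2 -1.3] op 20.7
over t 36.5 p [460.93  56.54 109.97] F [ 0.2 -1.1 -1.9] op 20.5
corr t 36.75 p [458.91  57.17  99.62] F [-0.  -0.5 -1.3] op 20.8
down hit=True t 37.48 p [459.14  57.86  59.94] F [ 1.3 -0.2 -3. ] op 20.6
```

View pics/aSR.png

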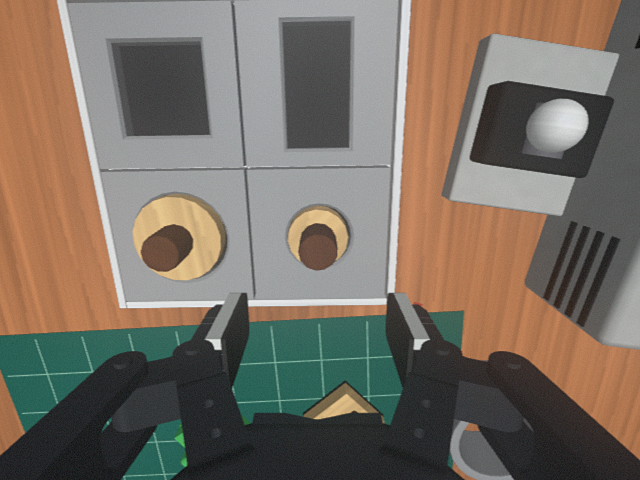

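Run:
```python
from h import *
bot.move_gripper(62); p=bot.observe()["ee_pos"]; bot.line_to([p[0],p[1],180],feed=200); st(); 
bot.move_pose([500,5,260],down(0)); c=snap("aSQ"); W=world(c)
for n,p in dict(SQ=(460,57),BR=(461,-45),SR=(563,-43)).items():
    d=np.linalg.norm(W[...,:2]-np.array(p),axis=2); z=W[...,2]
    h={'SQ':18,'BR':24,'SR':17}[n]
    print(n,"top",np.nanmedian(z[(d<9)&(z>50)]),"base",np.nanmedian(z[(d>17)&(d<h+3)&(z<45)]))
    dd=np.abs(W[...,:2]-np.array(p)).max(2); print("tile",np.nanmedian(z[(dd>40)&(dd<47)]))
```

```text
t 38.71 p [458.42  57.82 179.3 ] F [-0.9  0.2 -0.4] op 62.3
SQ top 59.19841335864218 base 29.63819782403785
tile 281.7095169264996
BR top 59.284344041878654 base 29.35781301889962
tile 282.5162898390082
SR top 59.29252859027574 base 29.254212542440378
tile 317.8560716553242
```

View pics/aSQ.png

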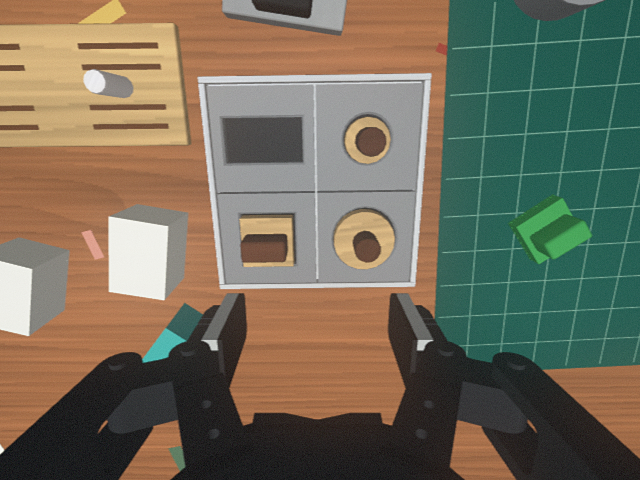

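Run:
```python
from meas import *
for n in ("top0","wC"):
    c=dict(np.load(n+".npz")); f=c["frame"].astype(int); W=world(c)
    mx=f.max(2); m=(W[...,2]>48)&(W[...,2]<66)&(f.min(2)>150)&(mx-f.min(2)<40)&(W[...,0]<520)&(W[...,1]>130)
    print(n); rects(c,m,56,100,20000)
    m=(f.min(2)>110)&(mx-f.min(2)<40)&(W[...,2]>53)&(W[...,2]<75)&(W[...,0]>580)&(W[...,0]<640)&(W[...,1]>150)
    print("pegs"); rects(c,m,62,5,2000)
```

```text
top0
px [218. 282.] rect c 450.2 181.9 wh 54.7 78.6 ang 80.2 cent 450.1 181.9
px [156. 300.] rect c 409.5 326.4 wh 54.9 78.9 ang 74.2 cent 409.5 326.4
pegs
px [159. 214.] rect c 609.3 320.5 wh 16.6 14.1 ang 0.6 cent 609.8 320.5
px [214. 213.] rect c 610.5 190.5 wh 16.6 16.4 ang 0.2 cent 611.1 190.6
wC
px [361. 291.] rect c 449.6 183.5 wh 56.0 80.0 ang 80.2 cent 449.7 183.5
px [232. 323.] rect c 409.1 327.4 wh 55.7 80.1 ang 74.1 cent 411.1 320.8
pegs
px [357. 132.] rect c 610.9 193.0 wh 18.9 19.0 ang 45.1 cent 611.0 193.2
px [215. 134.] rect c 609.5 320.2 wh 19.9 18.0 ang 90.0 cent 609.4 320.6
```

```bash
cat >> h.py <<'E'
def potq(az,al,final=False):
    u=np.array([np.cos(az),np.sin(az),0]); Z=np.array([0,0,1.])
    z=(-np.sin(al)*u-np.cos(al)*Z) if not final else (-np.sin(al)*Z+np.cos(al)*u)
    x=(np.cos(al)*u-np.sin(al)*Z) if not final else (np.cos(al)*Z+np.sin(al)*u)
    return Ro.from_matrix(np.column_stack([x,np.cross(z,x),z])).as_quat()
E
python3 - <<'E'
from h import *
pots=[((449.8,182.9),-9.8),((409.3,327),-15.9)]; pegs=[(611,192.0),(609.5,320.4)]
for i in (0,1):
  for al in (0,10,20,30):
    a=np.radians(al); c,az=pots[i]; az=np.radians(az); g=np.array(c)+15*np.array([np.cos(az),np.sin(az)])
    q=[bot.solve_ik([*g,z],potq(az,a)) for z in (30,200)]
    print(i,al,[None if k is None else np.round(k,2).tolist() for k in q])
    for f in (0,20,40):
      q=[bot.solve_ik([*pegs[i],z],potq(np.radians(f),a,True)) for z in (67,150)]
      print("   final az",f,[None if k is None else np.round(k,2).tolist() for k in q])
E
```

```text
0 0 [[0.25, 0.66, 1.86, -0.0, 0.62, 1.99], [0.25, 0.38, 1.72, -0.0, 1.05, 1.99]]
   final az 0 [[0.41, 1.34, 2.13, 3.57, 1.87, -1.44], [0.41, 1.15, 2.21, 3.56, 1.77, -1.48]]
   final az 20 [[0.08, 1.38, 2.19, 2.84, 1.98, -1.69], [0.08, 1.2, 2.28, 2.85, 1.89, -1.66]]
   final az 40 [[-0.19, 1.31, 2.09, 2.23, 1.73, -1.78], [-0.19, 1.13, 2.17, 2.24, 1.67, -1.69]]
0 10 [[0.21, 0.7, 1.74, 0.08, 0.86, 1.89], [0.21, 0.45, 1.61, 0.07, 1.25, 1.92]]
   final az 0 [[0.4, 1.21, 2.18, 3.54, 1.62, -1.48], [0.4, 1.0, 2.23, 3.54, 1.48, -1.53]]
   final az 20 [[0.08, 1.25, 2.24, 2.87, 1.74, -1.66], [0.08, 1.04, 2.3, 2.88, 1.58, -1.62]]
   final az 40 [[-0.18, 1.19, 2.14, 2.28, 1.52, -1.71], [-0.18, 0.99, 2.19, 2.26, 1.42, -1.6]]
0 20 [[0.18, 0.76, 1.62, 0.13, 1.09, 1.84], [0.18, 0.52, 1.51, 0.12, 1.44, 1.88]]
   final az 0 [[0.39, 1.07, 2.19, 3.52, 1.33, -1.53], [0.39, 0.85, 2.21, 3.54, 1.14, -1.61]]
   final az 20 [[0.09, 1.1, 2.25, 2.9, 1.42, -1.62], [0.09, 0.87, 2.27, 2.88, 1.22, -1.57]]
   final az 40 [[-0.15, 1.05, 2.15, 2.3, 1.26, -1.62], [-0.15, 0.84, 2.17, 2.25, 1.14, -1.46]]
0 30 [[0.15, 0.8
[... 1080 characters left out ...]
7, 1.6, 0.25, 1.06, 2.1], [0.41, 0.54, 1.48, 0.22, 1.4, 2.19]]
   final az 0 [[0.66, 1.01, 1.99, 3.84, 1.11, -1.67], [0.66, 0.83, 2.01, 3.91, 0.99, -1.8]]
   final az 20 [[0.43, 1.04, 2.11, 3.23, 1.24, -1.57], [0.43, 0.84, 2.14, 3.23, 1.05, -1.59]]
   final az 40 [[0.18, 1.04, 2.1, 2.62, 1.22, -1.57], [0.18, 0.83, 2.12, 2.58, 1.06, -1.46]]
1 30 [[0.36, 0.84, 1.5, 0.32, 1.25, 2.04], [0.36, 0.61, 1.41, 0.3, 1.56, 2.14]]
   final az 0 [[0.63, 0.9, 1.96, 3.91, 0.83, -1.79], [0.63, 0.72, 1.96, 4.05, 0.71, -1.99]]
   final az 20 [[0.43, 0.91, 2.08, 3.23, 0.89, -1.59], [0.43, 0.71, 2.07, 3.25, 0.69, -1.62]]
   final az 40 [[0.21, 0.91, 2.06, 2.59, 0.9, -1.47], [0.21, 0.71, 2.06, 2.48, 0.73, -1.31]]
```

Run:
```python
from meas import *
bot.move_gripper(85,45); bot.move_pose([470,255,280],down(0)); c=snap("wD"); st()
f=c["frame"].astype(int); W=world(c); mx=f.max(2)
m=(W[...,2]>48)&(W[...,2]<66)&(f.min(2)>150)&(mx-f.min(2)<40)&(W[...,0]<520)&(W[...,1]>130)
rects(c,m,56,100,20000)
```

```text
t 41.53 p [470.42 253.79 279.88] F [-0.4  0.3 -0.1] op 85.2
px [387. 224.] rect c 449.5 183.7 wh 56.3 80.0 ang 80.2 cent 449.6 183.6
px [247. 261.] rect c 409.0 327.6 wh 55.7 80.1 ang 74.0 cent 409.0 327.5
```

View pics/wD.png

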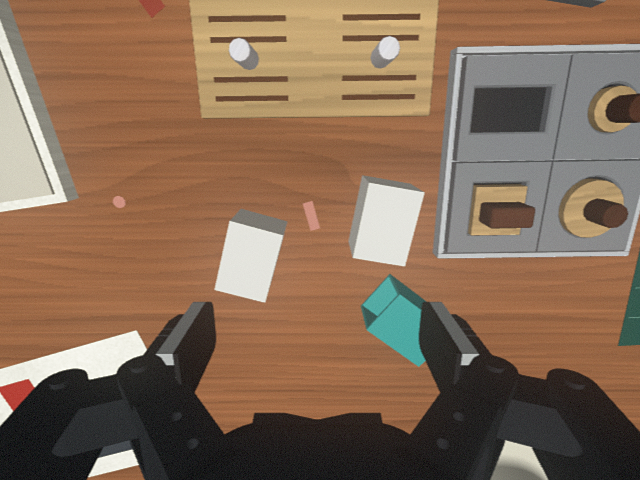

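```bash
cat >> h.py <<'E'
def pickpot(c,azd,op=76,al=25,s=15,zg=34):
    az,a=np.radians(azd),np.radians(al); u=np.array([np.cos(az),np.sin(az)])
    g=np.array(c)+s*u; q=potq(az,a); bot.move_gripper(op,45)
    back=np.array([*(u*np.sin(a)),np.cos(a)])*110
    P=np.array([*g,zg]); bot.move_pose(P+back,q); st("pre")
    r=bot.line_to(P,feed=120,force_limit=15); st(f"at {r}")
    if r: return False
    bot.move_gripper(30,45); o=st("grip"); return o["opening"]
E
python3 - <<'E'
from h import *
print(pickpot((449.7,183.3),-9.8))
o=bot.observe(); p=o["ee_pos"]
bot.line_to([p[0],p[1],330],feed=200); st("lift")
E
```

```text
pre t 42.52 p [510.43 173.24 134.44] F [-0.1  0.3  1. ] op 75.9
at False t 43.58 p [465.14 180.92  34.66] F [0.4 0.1 0.1] op 75.9
grip t 43.9 p [465.11 180.77  34.62] F [ 1.6 -0.5  6.7] op 55.3
55.31081800342722
lift t 45.53 p [464.77 180.7  329.25] F [-0.1 -0.4 -0.9] op 55.5
```

Run:
```python
from h import *
q=potq(np.radians(20),np.radians(25),True)
bot.move_pose([520,160,320],q); st("flip")
bot.line_to([611,192,320]) ; bot.line_to([611,192,160],feed=200); o=st("over"); snap("wE"); snap("sE","scene")
```

```text
flip t 48.29 p [520.28 160.15 320.23] F [ 0.4 -0.8 -0.8] op 55.9
over t 50.03 p [610.98 191.86 160.83] F [-0.1 -0.3  0.2] op 55.2
```

View pics/sE.png

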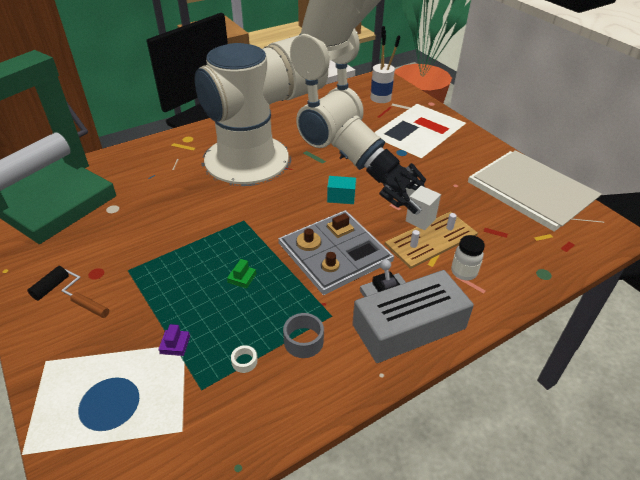

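View pics/wE.png

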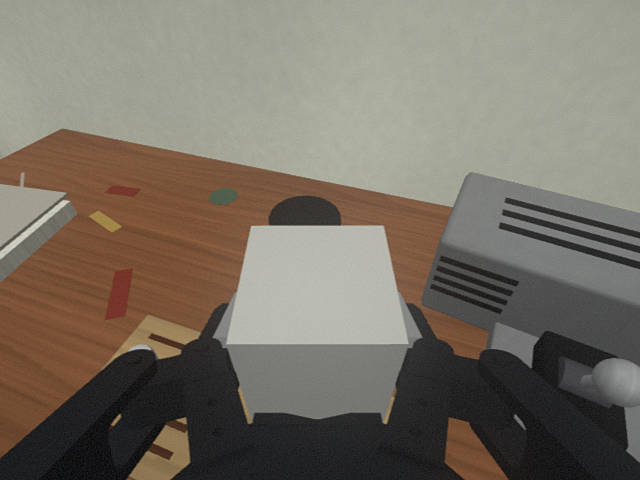

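Run:
```python
from h import *
u=np.array([np.cos(np.radians(20)),np.sin(np.radians(20))])
P=np.array([611,192])-6*u
bot.line_to([*P,140],feed=100); st()
bot.line_to([*P,80],feed=100,force_limit=15); st()
r=bot.line_to([*P,64],feed=30,force_limit=10); st(f"down {r}")
```

```text
t 50.49 p [605.39 189.96 140.3 ] F [-0.  -0.2 -1.2] op 55.8
 t 51.24 p [605.42 190.    80.52] F [-0.8 -0.7  0. ] op 56.1
down True t 51.71 p [605.83 189.91  67.22] F [-1.5 -0.8  5.2] op 55.6
```

Contact at 67.2 as expected (67). Release and back off along the tool.

Run:
```python
from h import *
bot.move_gripper(80); o=st("open"); z=Ro.from_quat(o["eef_rot"]).as_matrix()[:,2]
p=o["ee_pos"]; bot.line_to(p-100*z,feed=120); p=bot.observe()["ee_pos"]; bot.line_to([p[0],p[1],330],feed=250); st()
snap("sF","scene")
bot.move_pose([470,280,260],down(0)); st(); snap("wF")
i=cv2.imread("pics/sF.png")[130:330,280:500]; cv2.imwrite("pics/sFz.png",cv2.resize(i,None,fx=2.5,fy=2.5))
from meas import *
c=dict(np.load("wF.npz")); f=c["frame"].astype(int); W=world(c); mx=f.max(2)
m=(W[...,2]>48)&(W[...,2]<66)&(f.min(2)>150)&(mx-f.min(2)<40)&(W[...,0]<520)&(W[...,1]>130)
rects(c,m,56,100,20000)
```

```text
open t 52.08 p [605.58 189.9   66.95] F [ 0.3  0.4 -0.4] op 79.9
 t 54.52 p [520.49 158.93 329.37] F [-0.2  0.4  0.3] op 80.2
 t 57.36 p [469.8  279.98 259.86] F [ 0.3 -0.3  0.7] op 79.9
px [270. 268.] rect c 409.0 327.7 wh 55.7 80.1 ang 74.1 cent 409.1 327.6
```

View pics/sFz.png

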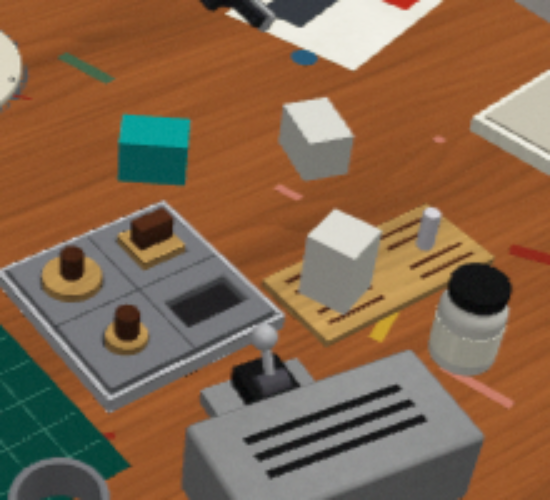

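View pics/wF.png

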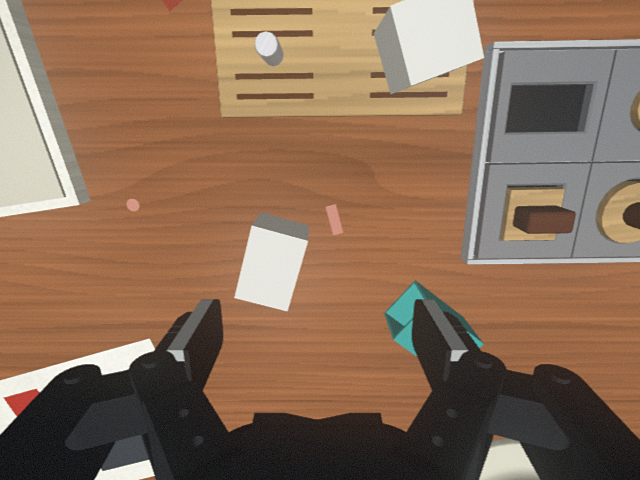

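Pot one stands upright over its peg. Now the second pot.

Run:
```python
from h import *
w=pickpot((409.2,327.4),-15.9)
assert w and 53<w<58
p=bot.observe()["ee_pos"]; bot.line_to([p[0],p[1],330],feed=200); st("lift")
az=np.radians(25); u=np.array([np.cos(az),np.sin(az)]); q=potq(az,np.radians(25),True)
P=np.array([609.5,320.4])-6*u
bot.move_pose([*(P-90*u),320],q); st("flip")
bot.line_to([*P,320]) ; bot.line_to([*P,150],feed=200); st("over"); snap("sG","scene")
bot.line_to([*P,80],feed=100,force_limit=15); st()
r=bot.line_to([*P,64],feed=30,force_limit=10); st(f"down {r}")
```

```text
pre t 58.21 p [468.64 310.31 134.05] F [ 0.1  0.1 -0. ] op 76.1
at False t 59.27 p [424.28 323.46  34.71] F [-0.6  0.4  0.3] op 75.7
grip t 59.59 p [424.28 323.36  34.65] F [ 1.1 -1.3  7.2] op 55.7
lift t 61.23 p [423.98 323.2  329.22] F [-0.4  0.8 -0.9] op 55.3
flip t 64.44 p [522.7  279.99 320.21] F [-0.2  0.3 -0.7] op 55.7
over t 66.19 p [604.1  317.84 150.95] F [-0.5  0.6 -0.6] op 55.4
 t 67.09 p [604.16 317.91  80.59] F [ 0.3 -0.1 -0.6] op 55.8
down True t 67.56 p [604.46 318.02  67.33] F [-1.5 -1.5  5.9] op 55.4
```

View pics/sG.png

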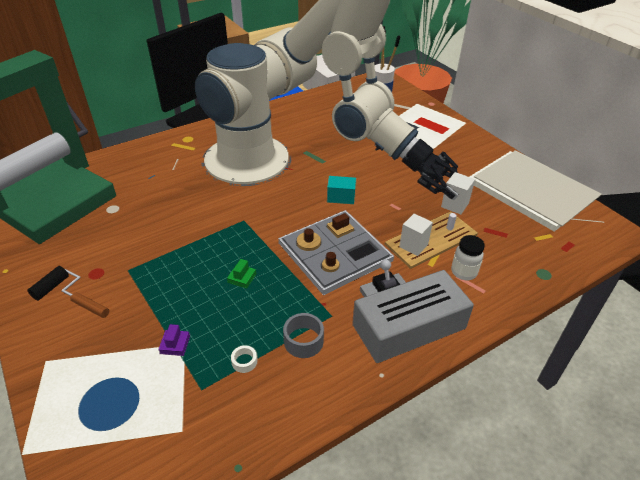

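Run:
```python
from meas import *
bot.move_gripper(80); o=st("open"); z=Ro.from_quat(o["eef_rot"]).as_matrix()[:,2]
p=o["ee_pos"]; bot.line_to(p-100*z,feed=120); p=bot.observe()["ee_pos"]; bot.line_to([p[0],p[1],330],feed=250)
bot.move_pose([540,60,330],down(0)); st(); snap("wH"); c=snap("topH","top"); snap("sH","scene")
```

```text
open t 67.92 p [604.19 317.91  66.91] F [ 0.1  0.6 -0.1] op 80.0
 t 72.72 p [539.78  60.37 329.72] F [ 0.5 -0.  -0.3] op 80.1
```

View pics/wH.png

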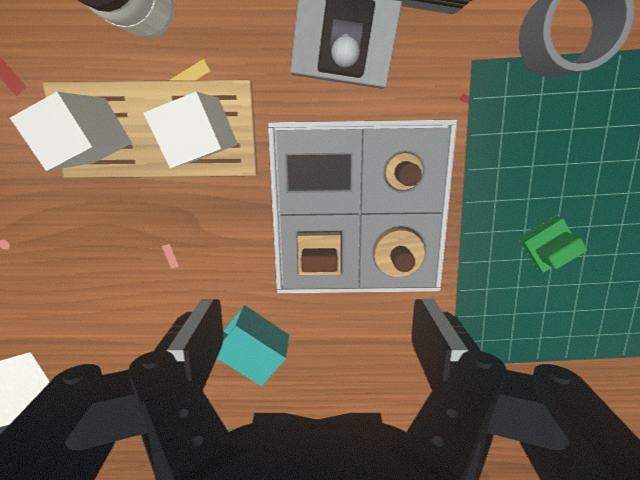

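View pics/sH.png

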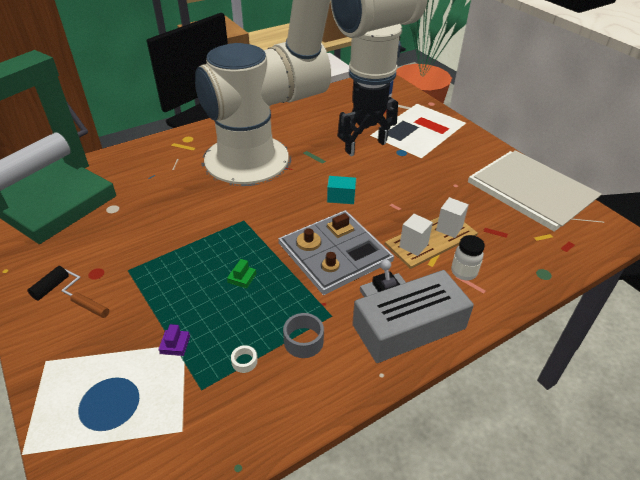

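Run:
```python
from meas import *
c=dict(np.load("wH.npz")); W=world(c)
print("near knob wrist"); 
for (u,v) in [(346,45),(346,50),(346,55),(346,25),(352,28),(320,20),(370,60),(345,72),(310,60)]: print((u,v),W[v-1:v+2,u-1:u+2].reshape(-1,3).mean(0).round(1))
f=c["frame"].astype(int); z=W[...,2]
for n,p in dict(SQ=(460,57),BR=(461,-45),SR=(563,-43),P1=(611,192),P2=(609,320)).items():
    d=np.linalg.norm(W[...,:2]-np.array(p),axis=2); k=(d<9)&(z>50)&(z<120); print(n,np.nanmedian(z[k]))
m=(z>80)&(z<105)&(W[...,1]>130)&(W[...,0]>540)&(W[...,0]<680)&(f.min(2)>150); rects(c,m,92,200,20000)
t=dict(np.load("topH.npz")); T=world(t); fz=T[...,2]
# housing outline, ball in top
m=(fz>82)&(fz<98)&(T[...,0]>640)&(T[...,1]<160)&(T[...,1]>-130); rects(t,m,90,1000,20000)
for n,cc,box in (("wrist",c,(320,20,375,75)),("top",t,(265,160,300,200)),("scene",dict(np.load("sH.npz")),(375,250,402,285))):
    x0,y0,x1,y1=box; fr=cc["frame"][y0:y1,x0:x1].astype(int); g=fr.min(2)
    mm=g>g.max()*.72; print(n,np.argwhere(mm).mean(0)[::-1]+[x0,y0],mm.sum(),g.max())
    s=cv2.resize(cc["frame"][y0-10:y1+10,x0-10:x1+10,::-1],(260,260)); cv2.imwrite(f"pics/k_{n}.png",s)
cv2.imwrite("pics/k.png",np.hstack([cv2.imread(f"pics/k_{n}.png") for n in("wrist","top","scene")]))
```

```text
near knob wrist
(346, 45) [684.5  35.1  98.1]
(346, 50) [680.5  35.   98.1]
(346, 55) [676.5  34.8  97.4]
(346, 25) [711.1  32.2  52.4]
(352, 28) [708.2  26.3  53.5]
(320, 20) [723.7  57.9  19.2]
(370, 60) [684.8   2.4  19.3]
(345, 72) [669.7  31.4  42.3]
(310, 60) [684.8  68.8  19.2]
SQ 59.33198287494198
BR 59.469953855294676
SR 59.33362259802854
P1 91.24855723757861
P2 91.21886164094
px [ 51. 131.] rect c 609.2 320.2 wh 56.5 56.7 ang 25.0 cent 609.2 320.2
px [182. 130.] rect c 610.8 192.1 wh 56.2 57.0 ang 19.9 cent 610.9 192.1
px [288. 127.] rect c 807.6 15.8 wh 239.0 120.7 ang 82.1 cent 808.3 16.0
wrist [353.1024447   51.04540163] 859 210
top [279.50598802 181.76796407] 668 158
scene [385.19277108 260.46987952] 83 198
```

View pics/k.png

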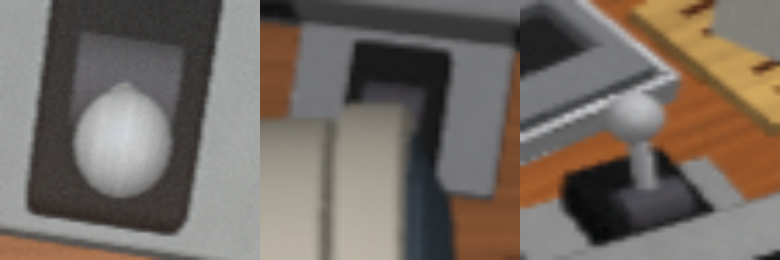

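Run:
```python
from h import *
yaw=np.radians(-7.9); ux=np.array([np.cos(yaw),np.sin(yaw)]); H=np.array([703.9,30.4])
# lateral check: ball y vs axis line
b=np.array([682,35]); print("s,lat",(b-H)@ux,(b-H)@np.array([-ux[1],ux[0]]))
H=H+np.array([-ux[1],ux[0]])*1.0
bot.move_gripper(0,40)
bot.move_pose([*(H-62*ux),180],down(yaw)); bot.line_to([*(H-62*ux),99],feed=150); st("pre")
r=bot.line_to([*(H-8*ux),99],feed=60,force_limit=30); st(f"p1 {r}")
if not r:
    r=bot.line_to([*(H+14*ux),99],feed=25,force_limit=22); o=st(f"p2 {r}"); print("s finger",(o["ee_pos"][:2]-H)@ux)
```

```text
s,lat -22.324402156689814 1.5463079726827134
pre t 75.06 p [643.23  39.98 100.43] F [ 0.  -0.5  0.4] op -0.1
p1 False t 76.11 p [695.89  32.52  98.93] F [ 0.3 -0.4  0.8] op -0.1
p2 True t 76.67 p [705.65  31.13  97.94] F [-2.9  0.9  2.2] op 0.5
s finger 1.6318175920192164
```

Run:
```python
from h import *
yaw=np.radians(-7.9); ux=np.array([np.cos(yaw),np.sin(yaw)]); H=np.array([703.9,30.4])
p=bot.observe()["ee_pos"]; bot.line_to([*(p[:2]-45*ux),99],feed=200); p=bot.observe()["ee_pos"]; bot.line_to([p[0],p[1],300],feed=250)
bot.move_pose([630,40,300],down(0)); st(); c=snap("wI"); s=snap("sI","scene"); W=world(c)
d=W[...,:2]-H; S=d@ux; L=np.abs(d@np.array([-ux[1],ux[0]])); m=(L<12)&(abs(S)<45)&(W[...,2]>75)&(W[...,2]<110)
print(m.sum(),"S",np.percentile(S[m],[2,50,98]),"z",np.percentile(W[...,2][m],[50,98]))
i=cv2.resize(s["frame"][230:310,350:430,::-1],(400,400)); j=c["frame"][0:200,220:420,::-1]; j=cv2.resize(j,(400,400)); cv2.imwrite("pics/kI.png",np.hstack([i,j]))
```

```text
t 78.26 p [628.55  40.13 298.48] F [ 0.1  0.1 -0.1] op 0.1
686 S [12.54892666 23.77310706 35.52277826] z [94.68322393 98.53011061]
```

View pics/kI.png

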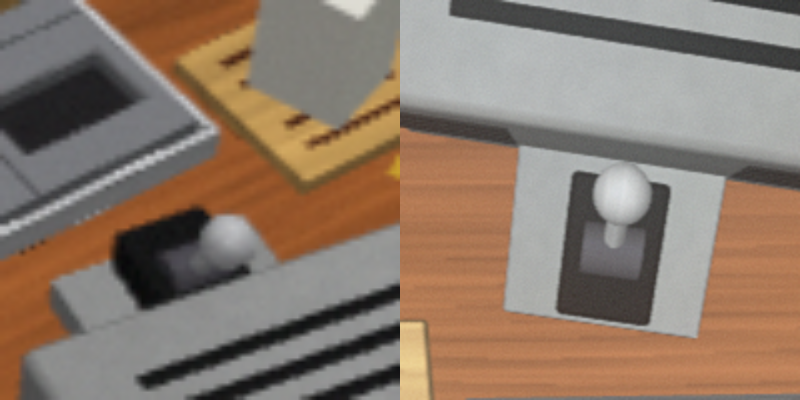

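Run:
```python
from h import *
yaw=np.radians(-7.9); ux=np.array([np.cos(yaw),np.sin(yaw)]); H=np.array([703.9,30.4])+np.array([.137,.99])
bot.move_pose([*(H-62*ux),180],down(yaw)); bot.line_to([*(H-62*ux),99],feed=150)
bot.line_to([*(H-8*ux),99],feed=80,force_limit=30)
r=bot.line_to([*(H+14*ux),99],feed=15,force_limit=32); o=st(f"p2 {r}"); print("s finger",(o["ee_pos"][:2]-H)@ux)
p=o["ee_pos"]; bot.line_to([*(p[:2]-45*ux),99],feed=200); p=bot.observe()["ee_pos"]; bot.line_to([p[0],p[1],300],feed=250)
bot.move_pose([560,40,340],down(0)); st(); c=snap("wJ"); s=snap("sJ","scene"); W=world(c)
d=W[...,:2]-H; S=d@ux; L=np.abs(d@np.array([-ux[1],ux[0]])); m=(L<12)&(abs(S)<45)&(W[...,2]>75)&(W[...,2]<110)
print(m.sum(),"S",np.percentile(S[m],[2,50,98]))
z=W[...,2]
for n,p in dict(SQ=(460,57),BR=(461,-45),SR=(563,-43),P1=(611,192),P2=(609,320)).items():
    d=np.linalg.norm(W[...,:2]-np.array(p),axis=2); k=(d<9)&(z>50)&(z<120); print(n,np.nanmedian(z[k]))
```

```text
p2 True t 81.35 p [705.68  31.15  98.05] F [-2.4  0.6  1.6] op -0.0
s finger 1.6579611743879028
 t 83.18 p [559.33  40.04 339.48] F [-0.3  0.1 -0. ] op -0.0
688 S [12.02787661 21.91642123 34.45512303]
SQ 59.20194942448988
BR 59.3330583307219
SR 59.3323587366729
P1 91.18627765597351
P2 91.11742276633856
```

View pics/wJ.png

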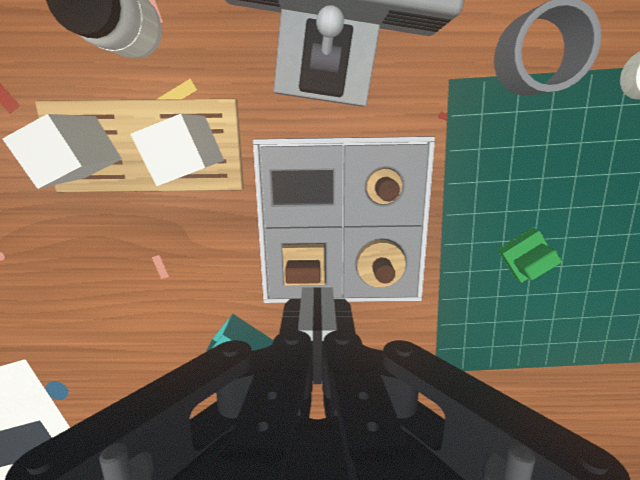

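View pics/sJ.png

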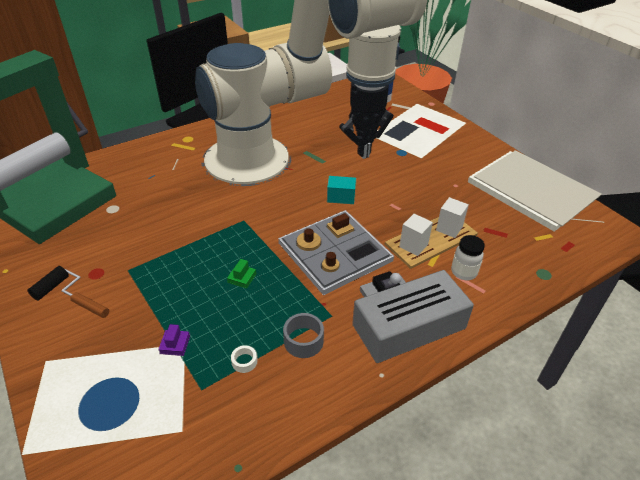

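The second push stopped at the same hard end (1.66 mm against 1.63 mm), so the lever is fully on. The blocks and pots still stand at their home heights.

Run:
```python
from plant import bot
print(bot.job_done())
```

```text
the job is handed in; nothing more can be done
None
```

The job is handed in at about 83 s of the 208 s allowed, with everything in place and the blower's switch lever pushed on last. The hand-in gives no verdict, so this rests on my own checks.

- **Blocks:** Three were there: big round, small round and square. I found no oblong block in the start pictures or in a top view taken with the arm moved aside, so its pocket is empty. Each block is home in its own pocket, handle up. The handle tops measure about 59.3 mm against the 60 mm expected, and the camera reads about 0.7 mm low everywhere.
- **Pots:** Both are upside down over the pegs with their rims on the board. Their upper ends measure 91.2 mm against 92 mm, and they sit within about 1 mm of the measured peg positions.
- **Switch:** Two pushes stopped at the same point (1.63 and 1.66 mm), which I take as the hard end. In the last two pictures the lever tip was 22–24 mm past the hinge, against 22 mm on the other side at the start. I did not read the joint angle itself.
- **Bystanders:** I did not touch the tape rolls, the paint jar, or the green, purple and turquoise look-alikes.

I saw nothing knocked aside during the run, and no check failed. The only disagreements were differences of up to 2 mm between the wrist and top cameras.

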